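Load and wind the clockwork belt feeder

ROBOT

A 7-joint arm with a two-finger parallel gripper is mounted at the origin on the work surface. World frame = base frame: x ahead of the robot, y to its left, z up, the work surface at z = 0. Lengths are in m, angles in rad, forces in N, time in s.
With the tool pointing down it reaches from about 0.425 to 0.825 m from the base axis. Payload 3.6 kg.
Tool frame: the origin (TCP) lies where the fingers leave the gripper's body, on its centre line; the fingertips stand 73 mm ahead of it and the grasp point (between the pads) lies 54 mm ahead of it; x points along the fingers, y is the direction in which the jaws open and shut, and the axes are right-handed (so a half turn about x gives the same grasp; the last joint's range is limited). The gripper opens to 85 mm and grips with 20 to 120 N. Pads are 22 mm wide; open, the fingers measure 114 mm over their backs; the gripper's body (76 mm by 85 mm) begins 54 mm behind the grasp point. The pads swing forward as they close: fully open they stand 13 mm farther back than shut.
Start: joints at [-1.298, 0.615, -0.013, 1.423, 0.008, 1.103, -0.04], TCP at [0.191, 0.621, 0.304] pointing down, gripper open.
Joint ranges: [-3.12, 3.12], [-0.3, 2.06], [-1.34, 1.32], [0.26, 2.42], [-1.36, 4.5], [0.01, 1.98], [-2.84, 2.84]. Speed limits (rad/s): [2.79, 2.79, 3.14, 3.14, 3.14, 3.14, 3.14].

INTERFACE

Orientations are given as a unit quaternion [x, y, z, w].
In Python, from station import arm, snapshot, camera_info, ticket gives the robot as it stands. Calls block until the motion is done:
- arm.movep(position, orientation): joint-space move of the TCP to a pose.
- arm.line_to(position, velocity=0.15, ori=None): straight line of the TCP; ori=None keeps the orientation; velocity is the mean speed in m/s.
- arm.move_j(angles): joint-space move.
- arm.move_gripper(opening, effort=None): opening from 0.0 (shut) to 1.0 (fully open); effort is the grip in N (None keeps the last); returns when the fingers have stopped.
- arm.pause(seconds).
- arm.ik(position, orientation): joint angles nearest the present ones, or None.
- snapshot(name): name is "scene" or "top"; returns the picture (480x640x3 uint8, blue, green, red); there is no depth.
- camera_info(name): a dict with "fx", "fy", "cx", "cy" (pixels), "R" (3x3) and "t" (3): a world point X has camera coordinates R X + t. Camera axes: x right, y down, z forward; pixel columns grow to the right and rows downward; lengths in m; the calibration is good to about 2 mm. A picture is of the moment at which its call begins. camera_info takes no time and is no camera call.
A pose or a line that the arm cannot do raises arm.MotionError and nothing moves.
- ticket.finish_job(): hands the job in, once; it reports no verdict.
Readings, each from a call of its own:
- arm.read_time(): time.
- arm.read_joint_positions(): joint angles.
- arm.read_dq(): joint speeds.
- arm.read_effort(): joint torques, N m.
- arm.read_tool_pos(): TCP position.
- arm.read_eef_rot(): TCP orientation.
- arm.read_ft_force(): force on the tool from outside, world axes, zero at the start.
- arm.read_wrist_torque(): the same for the moment, N m.
- arm.read_opening(): opening from 0.0 (shut) to 1.0 (fully open).
Only numpy, scipy, OpenCV 4.12 (cv2) and the standard library are available. Lean on these libraries where they do the work, as an engineer would, in place of code of your own. Each camera call takes 0.05 s, during which the arm holds its last target.

TASK

Load the clockwork feeder for the night: slide every pressed-feed slab on the bamboo board flat across it (shut fingertips pressed on its rough top draw it along) and push it in through the feeder's slot, one behind another, until none sticks out of the mouth. Once all are in, wind the brass key clockwise, in part turns, as far as it goes, and let go. The slabs are brittle, so never lift them off the board or tip them up, and leave the ceramic hide, the vial and the tweezers where they are.

Things in the scene. Friction and masses are not known exactly. Their poses are not given: they have to be found in the camera images.
- board: Pale bamboo board, 340 (its x) by 440 (its y) by 12 mm thick, fixed on the table. Origin: centre of its underside, on the table. It is turned a little from start to start. Its +y edge, 220 mm from the origin, lies against the front of the feeder.
- feeder: Clockwork belt feeder, fixed: a long low tunnel, aluminium cheeks, clear roof, dark belt, grey clockwork case on top. Origin: on the table under the middle of the mouth; +y points into the tunnel (the way slabs go), +x across, z up; its axes run parallel to the board's. Belt at z = 11 mm, 1 mm below the board's top. The tunnel's stop is at y = 391 mm: room for four slabs, each pushing the earlier ones on.
- slot (a point): Middle of the slot's sill, on the belt at the mouth (feeder y = 0); axes as the feeder's. The slot is 94 mm wide (x), 9 mm high; roof above it 4 mm thick. In front the belt's apron reaches to y = -26 mm, meeting the board, between 10 mm high guides that flare to 118 mm apart. The roof's front edge has a thumb notch 48 mm wide (x -24 to 24), 26 mm deep (y 0 to 26), to push a slab past flush.
- case_top (a point): Middle of the top of the grey clockwork case that sits on the roof, 70 mm above the table: 122 mm across (x), 64 mm along the tunnel, 80 to 144 mm behind the mouth. A 75 mm high barrel cap lies under the key.
- key (a joint): Turn of the winding key in rad: 0 run down, grows as the key is turned clockwise seen from above, stop at 6.2. Partly wound at the start (0 to 0.9). A spring pulls back a little more as it winds (0.013 N m per rad), a drag of 0.12 N m holds the key where it is left; turning takes up to 0.2 N m.
- key_grip (a point): Middle of the key's brass wings, on its upright axis, 107 mm above the table, at x = 0, y = 112 mm of the feeder. The wings are a flat upright blade 64 mm long along this point's own x, 10 mm thick along its own y, from z = 91 to 123 mm above the table. The point turns with the key; its x lies along the feeder's x at joint value 0.
- slab1: Pressed-feed slab, dark olive, square, 90 by 90 by 6 mm, 55 g or so, lying flat on the board at any angle within about 17 degrees of square to it; one or two of the four are absent. Origin: centre of its underside; x and y along its sides, z up. Smooth below (friction about 0.55 on board and belt), rough on top (about 1.1), so shut fingertips pressed on it with 5 to 15 N drag it along.
- slab2: Pressed-feed slab, dark olive, square, 90 by 90 by 6 mm, 55 g or so, lying flat on the board at any angle within about 17 degrees of square to it; one or two of the four are absent. Origin: centre of its underside; x and y along its sides, z up. Smooth below (friction about 0.55 on board and belt), rough on top (about 1.1), so shut fingertips pressed on it with 5 to 15 N drag it along.
- slab3: Pressed-feed slab, dark olive, square, 90 by 90 by 6 mm, 55 g or so, lying flat on the board at any angle within about 17 degrees of square to it; one or two of the four are absent. Origin: centre of its underside; x and y along its sides, z up. Smooth below (friction about 0.55 on board and belt), rough on top (about 1.1), so shut fingertips pressed on it with 5 to 15 N drag it along.
- slab4: Pressed-feed slab, dark olive, square, 90 by 90 by 6 mm, 55 g or so, lying flat on the board at any angle within about 17 degrees of square to it; one or two of the four are absent. Origin: centre of its underside; x and y along its sides, z up. Smooth below (friction about 0.55 on board and belt), rough on top (about 1.1), so shut fingertips pressed on it with 5 to 15 N drag it along.
- hide: Bystander: white ceramic cholla-shaped hide, upright, 40 mm across, 60 mm tall, 0.3 kg, on the table close beside the feeder, on the robot's side. Origin: centre of its foot.
- vial: Bystander: clear vial with orange twist cap, upright, 30 mm across, 62 mm tall, on the table close beside the feeder, on the far side. Origin: centre of its foot.
- tweezers: Bystander: aluminium tweezers, 150 mm long, flat on the table to the right (-y side) of the board. Origin: middle of their underside.

How it is judged:
On the way, in this order (a step that is already met when the one before it is completed fails the run):
1. every slab present is through the slot, no more than 3 mm of it sticking out of the mouth (y of slab1 in the frame of feeder between 0.042 and 0.36 m and x of slab1 in the frame of feeder between -0.008 and 0.008 m and z of each of slab1, slab2, slab3, slab4 in the frame of feeder below 0.016 m and y of slab2 in the frame of feeder between 0.042 and 0.36 m and x of slab2 in the frame of feeder between -0.008 and 0.008 m and y of slab3 in the frame of feeder between 0.042 and 0.36 m and x of slab3 in the frame of feeder between -0.008 and 0.008 m and y of slab4 in the frame of feeder between 0.042 and 0.36 m and x of slab4 in the frame of feeder between -0.008 and 0.008 m), for 0.2 s.
2. then the key is wound to its stop (5.9 rad or more of 6.2) (value of joint key above 5.9 rad), for 0.2 s.
At the end, for the whole second after the job is handed in: every slab present lies flat and still in the feeder's tunnel, its outer edge at most 3 mm out of the mouth, and the key stands at 5.9 rad or more (all of step 1 and linear speed of each of slab1, slab2, slab3, slab4 below 0.01 m/s and value of joint key above 5.9 rad); the robot touches nothing.
It fails at once if a slab is lifted 25 mm or more off the board (height (world z) of any of slab1, slab2, slab3, slab4 above 0.037 m).
It fails at once if a slab is tipped up by more than 30 degrees (angle between any of slab1, slab2, slab3, slab4's own z axis and vertical above 0.52 rad).
It fails at once if the hide, the vial or the tweezers are moved by more than 40 mm (distance of any of hide, vial, tweezers from where it was at the start of the episode above 0.04 m).
It fails at once if the hide or the vial is knocked over (angle between any of hide, vial's own z axis and vertical above 0.6 rad).
Of slab1, slab2, slab3, slab4 only 2 to 3 are there at a start; the rules pass over those that are not, and their reading is None.
At some moment in a run one of slab1, slab2, slab3, slab4 may be knocked a few centimetres aside while the robot is not near it.
Once in a run the grip may slacken for a moment while it holds something.
It also fails if it takes over 210 s, if anything falls off the work surface, if the arm or the gripper's body presses on something with over 40 N, if the wrist force passes 120 N, or if a joint passes its speed limit or range.

## Working session

There is one attempt and no reset: what is moved stays moved. The work goes in short steps, each a Python script; the robot and the scene stay as the last script left them, time stands still between calls to the robot, and variables do not carry over. Pictures are saved under pics/ and viewed, and the job is handed in when it is done.

```bash
ls; mkdir -p pics; python3 - <<'E'
from station import arm, snapshot, camera_info
import cv2
for n in ("scene","top"):
    cv2.imwrite(f"pics/{n}0.png",snapshot(n)); c=camera_info(n); print(n,c)
print(arm.read_time(),arm.read_tool_pos(),arm.read_eef_rot())
E
```

```text
pics
scene {'fx': 584.02401369769, 'fy': 584.02401369769, 'cx': 317.8863191826358, 'cy': 243.44781925604218, 'R': array([[ 0.61184838,  0.79091081,  0.01008204],
       [ 0.49953207, -0.37649229, -0.78020591],
       [-0.61327748,  0.48240402, -0.62544151]]), 't': array([-0.28905205, -0.20338547,  1.45388072])}
top {'fx': 615.9252962247482, 'fy': 615.9252962247482, 'cx': 323.4201164288986, 'cy': 246.2747184436373, 'R': array([[-0.0074607 , -0.99984406, -0.01600592],
       [-0.99444025,  0.0090998 , -0.10490843],
       [ 0.10503772,  0.01513424, -0.99435307]]), 't': array([-0.03174608,  0.52685064,  1.25591649])}
0.1 [0.19117549 0.62070068 0.30283015] [ 0.10439015  0.69935001 -0.10605201  0.69911747]
```

View pics/scene0.png

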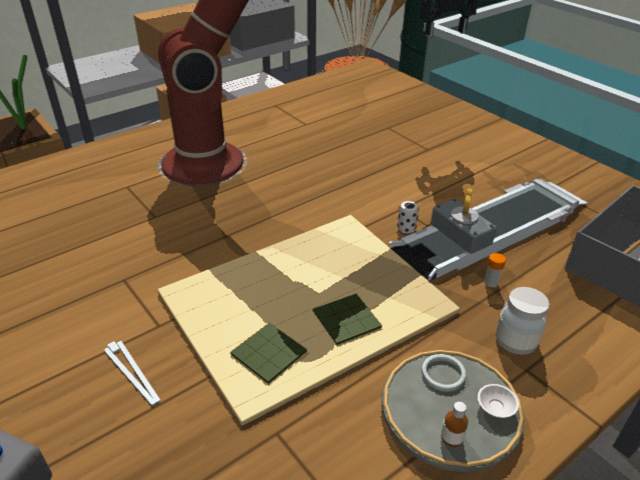

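View pics/top0.png

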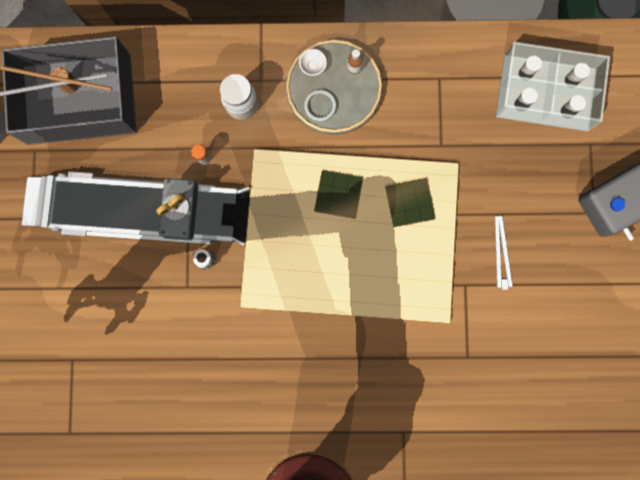

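```bash
cat > vis.py <<'E'
import numpy as np, cv2
from station import arm, snapshot, camera_info
def ray(n,uv):
    c=camera_info(n); R=c["R"];t=c["t"]
    d=R.T@np.array([(uv[0]-c["cx"])/c["fx"],(uv[1]-c["cy"])/c["fy"],1.0]); return -R.T@t,d
def onplane(n,uv,z):
    o,d=ray(n,uv); return o+d*(z-o[2])/d[2]
def proj(n,X):
    c=camera_info(n); p=c["R"]@np.asarray(X,float)+c["t"]; return np.array([c["fx"]*p[0]/p[2]+c["cx"],c["fy"]*p[1]/p[2]+c["cy"]])
def board_pose(n="top",img=None):
    img=snapshot(n) if img is None else img
    hsv=cv2.cvtColor(img,cv2.COLOR_BGR2HSV)
    return img,hsv
def slabs(img,n="top",z=0.018):
    hsv=cv2.cvtColor(img,cv2.COLOR_BGR2HSV)
    m=cv2.inRange(hsv,(30,60,15),(65,255,110))
    m=cv2.morphologyEx(m,cv2.MORPH_CLOSE,np.ones((5,5)));m=cv2.morphologyEx(m,cv2.MORPH_OPEN,np.ones((3,3)))
    out=[]
    for c in cv2.findContours(m,cv2.RETR_EXTERNAL,cv2.CHAIN_APPROX_NONE)[0]:
        if cv2.contourArea(c)<300: continue
        P=np.array([onplane(n,p[0],z)[:2] for p in c])
        r=cv2.minAreaRect((P*1000).astype(np.float32)); out.append((np.array(r[0])/1000,r[1],r[2],cv2.boundingRect(c)))
    return out,m
E
python3 - <<'E'
from vis import *
for n in("top","scene"):
    img=cv2.imread(f"pics/{n}0.png")
    s,m=slabs(img,n); print(n,*s,sep="\n")
    hsv=cv2.cvtColor(img,cv2.COLOR_BGR2HSV)
    b=cv2.inRange(hsv,(18,50,60),(32,150,255)); 
    if n=="top":
        for p in [(254,151),(458,162),(450,322),(241,307)]: print("hsv",img[p[1]+4 if p[1]<200 else p[1]-4,p[0]+(4 if p[0]<300 else -4)],hsv[p[1]+4 if p[1]<200 else p[1]-4,p[0]+(4 if p[0]<300 else -4)],onplane(n,p,0.012))
        crop=img[140:280,10:270]; cv2.imwrite("pics/c_top0.png",cv2.resize(crop,None,fx=3,fy=3,interpolation=cv2.INTER_CUBIC))
    else:
        crop=img[165:290,380:600]; cv2.imwrite("pics/c_scene0.png",cv2.resize(crop,None,fx=3.5,fy=3.5,interpolation=cv2.INTER_CUBIC))
E
```

```text
top
(array([ 0.60570245, -0.22171205]), (57.69641876220703, 87.6243896484375), 10.42491340637207, (392, 192, 42, 34))
(array([ 0.63951086, -0.067937  ]), (85.86643981933594, 85.92073059082031), 79.17696380615234, (316, 171, 46, 40))
(array([ 1.04204016, -0.59688013]), (90.61622619628906, 38.7428092956543), 89.08887481689453, (559, 0, 43, 18))
hsv [159 211 233] [ 21  81 233] [0.73533178 0.11169684 0.012     ]
hsv [174 227 243] [ 23  72 243] [ 0.70625669 -0.3242059   0.012     ]
hsv [186 233 246] [ 24  62 246] [ 0.36779171 -0.29739624  0.012     ]
hsv [188 235 246] [ 24  60 246] [0.40206244 0.13747718 0.012     ]
scene
(array([ 0.62266956, -0.21854022]), (89.51824188232422, 90.26631927490234), 10.310367584228516, (232, 324, 74, 57))
(array([ 0.64199969, -0.06772372]), (89.81884765625, 90.76140594482422), 79.42608642578125, (314, 295, 66, 49))
(array([-0.67699969, -0.25543791]), (70.988525390625, 551.0062866210938), 73.51803588867188, (0, 55, 27, 74))
```

View pics/c_top0.png

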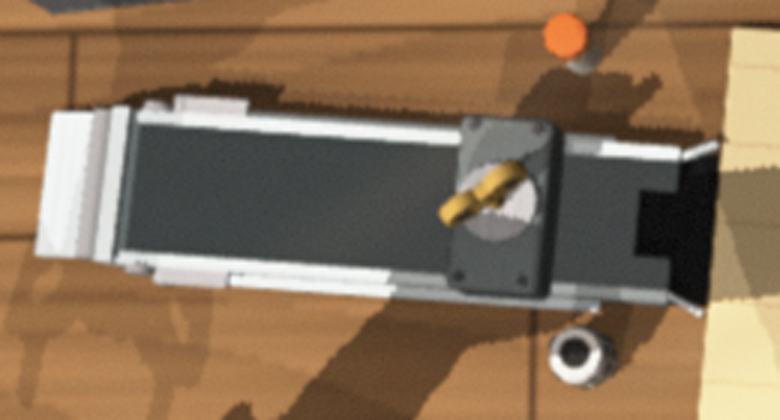

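View pics/c_scene0.png

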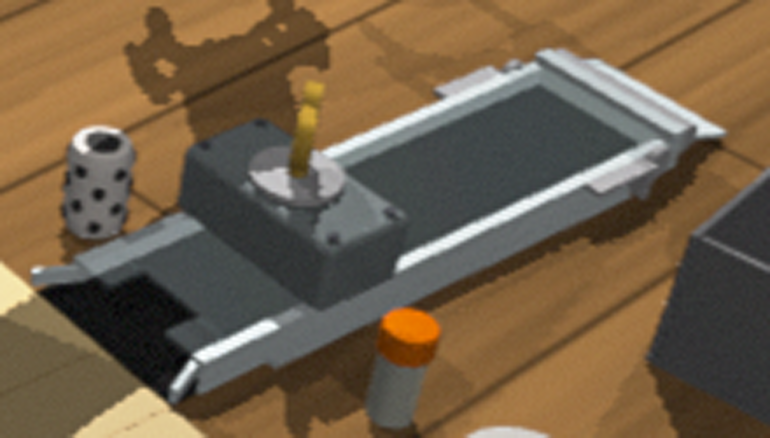

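```bash
python3 - <<'E'
from vis import *
T=lambda x,y:(10+(x+.5)/3-.5,140+(y+.5)/3-.5)
S=lambda x,y:(380+(x+.5)/3.5-.5,165+(y+.5)/3.5-.5)
th=-0.076
ex=np.array([np.cos(th),np.sin(th)]);ey=np.array([-np.sin(th),np.cos(th)])
for nm,n,p,z in [("guide+x","top",T(718,143),.021),("guide-x","top",T(700,312),.021),("notch+","top",T(638,192),.024),("notch-","top",T(636,257),.024),("caseA","top",T(462,117),.07),("caseB","top",T(558,122),.07),("caseC","top",T(547,297),.07),("caseD","top",T(449,291),.07),
 ("keyA","top",T(443,217),.107),("keyB","top",T(523,171),.107),("cap","top",T(494,201),.075),("capS","scene",S(297,178),.075),("endA","top",T(133,110),.024),("endB","top",T(115,263),.024),
 ("guide-xS","scene",S(37,272),.021),("guide+xS","scene",S(175,398),.021),("caseS l","scene",S(262,120),.07),("caseS near","scene",S(408,222),.07),("caseS nearfront","scene",S(320,268),.07),("caseS lf","scene",S(187,152),.07)]:
    X=onplane(n,p,z)[:2]; print(nm,X.round(4),"along",(X@ex).round(4),(X@ey).round(4))
E
```

```text
guide+x [0.6543 0.1208] along 0.6433 0.1701
guide-x [0.5343 0.1328] along 0.5227 0.173
notch+ [0.6193 0.1766] along 0.6041 0.2231
notch- [0.5732 0.1776] along 0.558 0.2206
caseA [0.6642 0.2891] along 0.6403 0.3387
caseB [0.66   0.2234] along 0.6411 0.2729
caseC [0.54   0.2291] along 0.521 0.2694
caseD [0.5447 0.2956] along 0.5207 0.3361
keyA [0.5892 0.29  ] along 0.5655 0.3339
keyB [0.6193 0.2377] along 0.5995 0.284
cap [0.6051 0.2649] along 0.5832 0.3101
capS [0.6097 0.2606] along 0.5882 0.3062
endA [0.682  0.5367] along 0.6393 0.5869
endB [0.5725 0.5452] along 0.5294 0.5871
guide-xS [0.5367 0.1342] along 0.525 0.1746
guide+xS [0.6603 0.1188] along 0.6494 0.1686
caseS l [0.5537 0.2949] along 0.5297 0.3361
caseS near [0.6708 0.2842] along 0.6473 0.3343
caseS nearfront [0.6686 0.2131] along 0.6505 0.2632
caseS lf [0.5498 0.2351] along 0.5304 0.2761
```

```bash
cat > rob.py <<'E'
from vis import *
from scipy.spatial.transform import Rotation as Ro
th=-0.078
ex=np.array([np.cos(th),np.sin(th)]);ey=np.array([-np.sin(th),np.cos(th)])
O=0.584*ex+0.194*ey
def F2W(x,y): return O+x*ex+y*ey
def W2F(p): d=np.asarray(p)[:2]-O; return np.array([d@ex,d@ey])
def down(yaw):  # jaw (tool y) at world angle yaw
    c,s=np.cos(yaw),np.sin(yaw)
    return Ro.from_matrix(np.array([[0,c,s],[0,s,-c],[-1,0,0]])).as_quat()
TIP=0.073
def yaw_now():
    m=Ro.from_quat(arm.read_eef_rot()).as_matrix(); return np.arctan2(m[1,1],m[0,1])
def tip():
    p=np.array(arm.read_tool_pos()); m=Ro.from_quat(arm.read_eef_rot()).as_matrix(); return p+m[:,0]*TIP
def goto(xy,ztip,yaw,v=0.15,joint=False):
    p=[xy[0],xy[1],ztip+TIP]
    if joint: arm.movep(p,down(yaw))
    else: arm.line_to(p,v,down(yaw))
def fz(): return np.array(arm.read_ft_force())[2]
def look(name):
    for n in("top","scene"):
        cv2.imwrite(f"pics/{name}_{n}.png",snapshot(n))
E
python3 - <<'E'
from rob import *
print("yaw",yaw_now(), arm.read_joint_positions(), arm.read_ft_force())
for lab,p in [("A",(.641,-.068)),("B",(.622,-.219)),("mouth",F2W(0,.02)),("key",F2W(0,.112))]:
  print(lab,W2F(p))
  for yaw in np.arange(-3.2,3.2,.4):
    q=arm.ik([p[0],p[1],.12],down(yaw)); 
    if q is not None: print(round(yaw,2),np.round(q,2))
E
```

```text
yaw 1.2720765163628651 [-1.29850224  0.61585048 -0.01260145  1.42475531  0.00808351  1.10340979
 -0.04037154] [ 0.03578855 -0.09876661 -0.22252802]
A [ 0.06034969 -0.21184593]
-3.2 [ 0.33  0.86 -0.46  1.6   0.48  0.8   2.75]
-2.8 [-0.47  1.11  1.13  1.63 -1.1   1.15 -1.85]
-2.4 [-0.47  1.11  1.13  1.63 -1.1   1.15 -1.45]
-2.0 [-0.41  1.02  0.94  1.63 -0.94  1.01 -1.15]
-1.6 [-0.3   0.92  0.68  1.62 -0.72  0.87 -0.93]
-1.2 [-0.25  0.89  0.58  1.62 -0.62  0.82 -0.61]
-0.8 [-0.2   0.86  0.48  1.62 -0.52  0.79 -0.29]
-0.4 [-0.15  0.85  0.39  1.62 -0.42  0.76  0.03]
-0.0 [-0.09  0.83  0.29  1.62 -0.32  0.74  0.34]
0.4 [-0.04  0.82  0.2   1.62 -0.22  0.73  0.66]
0.8 [ 0.01  0.82  0.11  1.61 -0.12  0.72  0.97]
1.2 [ 0.07  0.81  0.01  1.61 -0.01  0.72  1.28]
1.6 [ 0.12  0.81 -0.08  1.61  0.09  0.72  1.59]
2.0 [ 0.17  0.82 -0.17  1.61  0.19  0.73  1.91]
2.4 [ 0.22  0.83 -0.26  1.61  0.29  0.75  2.23]
2.8 [ 0.28  0.84 -0.37  1.6   0.4   0.77  2.53]
B [ 0.05317352 -0.36386732]
-3.2 [-0.23  1.13  1.13  1.58 -1.09  1.17 -2.04]
-2.8 [-0.23  1.13  1.13  1.58 -1.09  1.17 -1.64]
-2.4 [-0.23  1.13  1.
[... 1585 characters left out ...]
55  0.57  0.86  2.58]
-2.4 [-0.97  1.13  1.13  1.58 -1.09  1.17 -1.99]
-2.0 [-0.97  1.13  1.13  1.58 -1.09  1.17 -1.59]
-1.6 [-0.78  0.92  0.63  1.58 -0.66  0.87 -1.5 ]
-1.2 [-0.73  0.89  0.54  1.58 -0.57  0.83 -1.17]
-0.8 [-0.67  0.87  0.41  1.57 -0.44  0.79 -0.87]
-0.4 [-0.62  0.85  0.33  1.57 -0.35  0.77 -0.54]
-0.0 [-0.58  0.84  0.25  1.57 -0.27  0.76 -0.22]
0.4 [-0.53  0.84  0.16  1.57 -0.18  0.75  0.11]
0.8 [-0.48  0.83  0.08  1.57 -0.09  0.75  0.44]
1.2 [-0.44  0.83 -0.    1.56  0.    0.75  0.76]
1.6 [-0.39  0.83 -0.09  1.56  0.09  0.75  1.08]
2.0 [-0.34  0.84 -0.17  1.56  0.18  0.76  1.41]
2.4 [-0.28  0.85 -0.28  1.56  0.3   0.78  1.72]
2.8 [-0.22  0.86 -0.39  1.56  0.41  0.8   2.03]
```

```bash
cat >> rob.py <<'E'
def press(target=8,z0=0.022,zmin=0.010):
    """step down at present xy until contact force reaches target"""
    p=tip();yaw=yaw_now(); z=p[2]; 
    f0=fz()
    while z>zmin:
        z-=0.0006; goto(p[:2],z,yaw,0.02); arm.pause(0.05)
        f=fz()-f0
        if f>=target: break
    return z,f,f0
E
python3 - <<'E'
from rob import *
arm.move_gripper(0.0,30)
c=np.array([.641,-.068])
goto(c,.09,-.185,joint=True)
goto(c,.026,-.185,.1)
print(tip(),yaw_now(),fz(),arm.read_time())
print(press(8)); print(tip(),arm.read_ft_force(),arm.read_time())
look("p1")
E
```

```text
[ 0.64150831 -0.06824986  0.02643239] -0.1850897836230385 1.48798997494652 4.5917
(np.float64(0.015632389554068406), np.float64(10.112988098120367), np.float64(1.48798997494652))
[ 0.64162743 -0.06827825  0.01773374] [-4.29600273  0.80283638 11.60097807] 9.9917
```

View pics/p1_top.png

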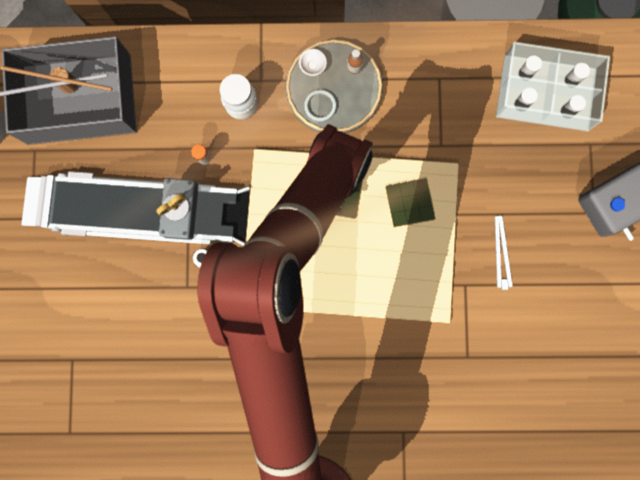

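View pics/p1_scene.png

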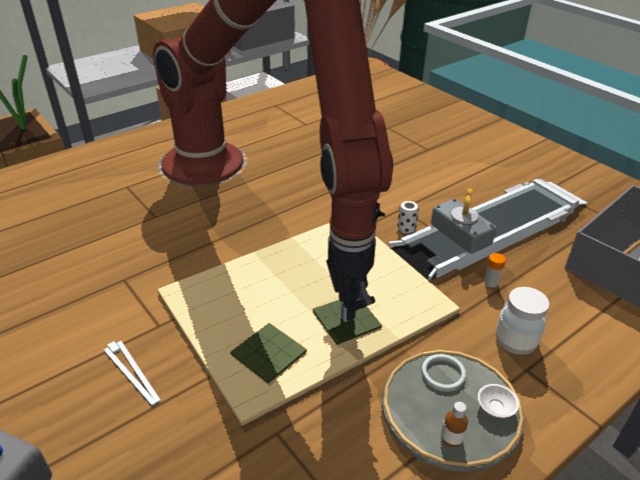

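```bash
cat >> rob.py <<'E'
F0=1.49
def drag(xyF,yaw,zc,step=0.03,v=0.06,lo=6,hi=13,tgt=9):
    """drag in feeder coords from present position, command height zc, force regulated"""
    p0=W2F(tip()); y0=yaw_now(); xyF=np.asarray(xyF,float)
    n=max(1,int(np.ceil(np.linalg.norm(xyF-p0)/step))); log=[]
    for i in range(1,n+1):
        a=i/n; q=p0+(xyF-p0)*a
        goto(F2W(*q),zc,y0+(yaw-y0)*a,v)
        f=fz()-F0
        log.append(round(float(f),1))
        if f<lo or f>hi: zc+=np.clip((f-tgt)/5000,-0.001,0.001)
    return zc,log
E
python3 - <<'E'
from rob import *
print(W2F(tip()),drag((0,-.075),-.078,.0156)); print(W2F(tip()),arm.read_ft_force(),arm.read_time())
look("p2")
s,m=slabs(cv2.imread("pics/p2_scene.png"),"scene"); print(s)
im=cv2.imread("pics/p2_scene.png")[180:380,220:500]; cv2.imwrite("pics/p2c.png",cv2.resize(im,None,fx=2.8,fy=2.8))
E
```

```text
[ 0.06101672 -0.21206367] (0.0156, [6.8, 6.4, 7.4, 7.1, 6.6, 8.3])
[ 0.00330253 -0.07618121] [ 1.07023473 -2.45947196  9.80198455] 13.4917
[(array([ 0.6226062 , -0.21925438]), (89.89114379882812, 89.37841796875), 10.267736434936523, (231, 324, 74, 58)), (array([0.59569482, 0.07044655]), (89.50194549560547, 89.25750732421875), 86.07574462890625, (362, 256, 57, 38)), (array([-0.67454089, -0.25605038]), (70.7679443359375, 556.0693359375), 73.51803588867188, (0, 55, 27, 75))]
```

View pics/p2c.png

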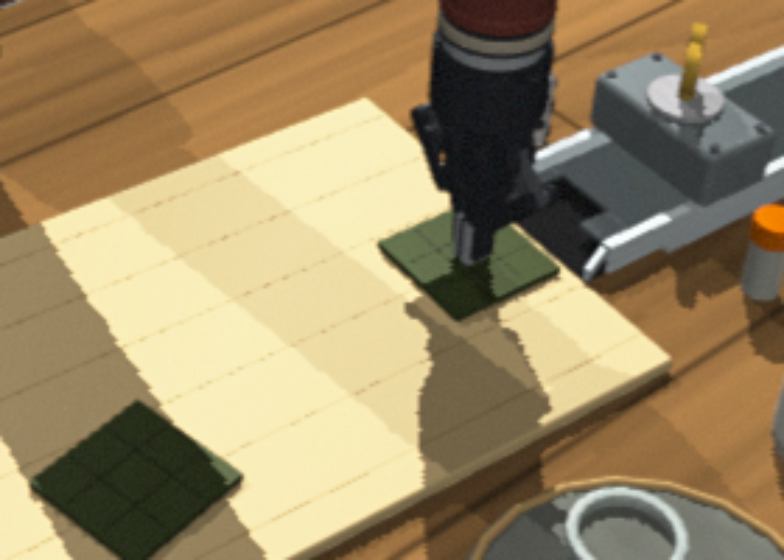

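```bash
python3 - <<'E'
from rob import *
z,l=drag((0,-.025),-.078,.0154,.025); print(z,l,arm.read_ft_force())
z,l=drag((0,.009),-.078,z-.0008,.012,.04); print(z,l,W2F(tip()),tip()[2],arm.read_ft_force(),arm.read_time())
look("p3")
im=cv2.imread("pics/p3_scene.png")[180:330,340:550]; cv2.imwrite("pics/p3c.png",cv2.resize(im,None,fx=3.7,fy=3.7))
E
```

```text
0.0154 [9.2, 9.8, 12.3] [-2.48786144 -8.38217268 13.75287112]
0.0156 [18.7, 12.6, 12.1, 9.1] [0.00163114 0.00321515] 0.01725153984834507 [-2.55159578 -6.57354891 10.54959279] 16.325
```

View pics/p3c.png

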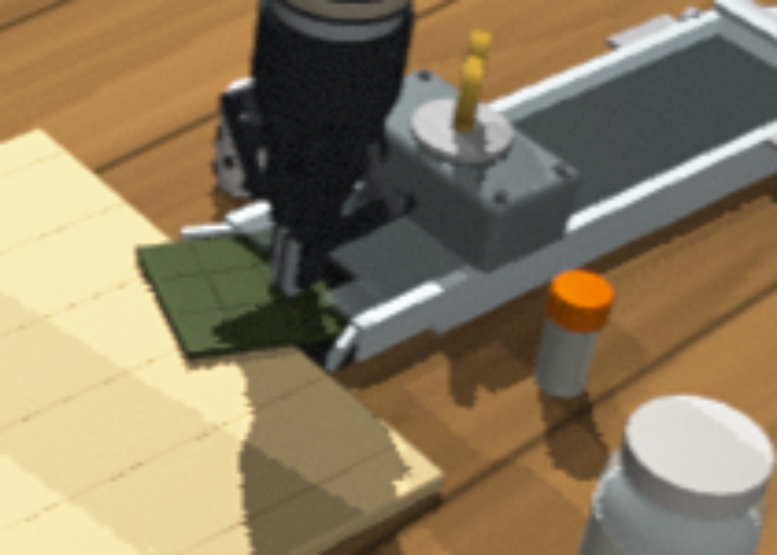

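```bash
python3 - <<'E'
from rob import *
p=tip(); goto(p[:2],.10,-.078,.15); goto(F2W(0,-.15),.15,-.078,.3)
look("p4")
for n in ("scene","top"):
    im=cv2.imread(f"pics/p4_{n}.png"); s,m=slabs(im,n)
    for r in s:
        if r[0][1]>-.25 and .3<r[0][0]<.9: print(n,W2F(r[0]),r)
im=cv2.imread("pics/p4_scene.png")[180:330,340:550]; cv2.imwrite("pics/p4c.png",cv2.resize(im,None,fx=3.7,fy=3.7,interpolation=2))
im=cv2.imread("pics/p4_top.png")[130:290,150:360]; cv2.imwrite("pics/p4t.png",cv2.resize(im,None,fx=3.7,fy=3.7,interpolation=2))
E
```

```text
scene [ 0.05392093 -0.36436259] (array([ 0.62270654, -0.219552  ]), (89.92417907714844, 88.97016906738281), 10.215076446533203, (232, 325, 74, 57))
scene [-0.00663221 -0.02081038] (array([0.58910742, 0.127674  ]), (97.17681884765625, 92.0533447265625), 62.50469970703125, (378, 244, 55, 32))
top [ 0.03470628 -0.36838275] (array([ 0.60323706, -0.22206271]), (52.51888656616211, 85.57234954833984), 10.157410621643066, (392, 196, 42, 30))
top [0.00745516 0.00148552] (array([0.60488928, 0.14880441]), (31.585962295532227, 75.00199890136719), 63.942256927490234, (223, 194, 26, 36))
```

View pics/p4c.png

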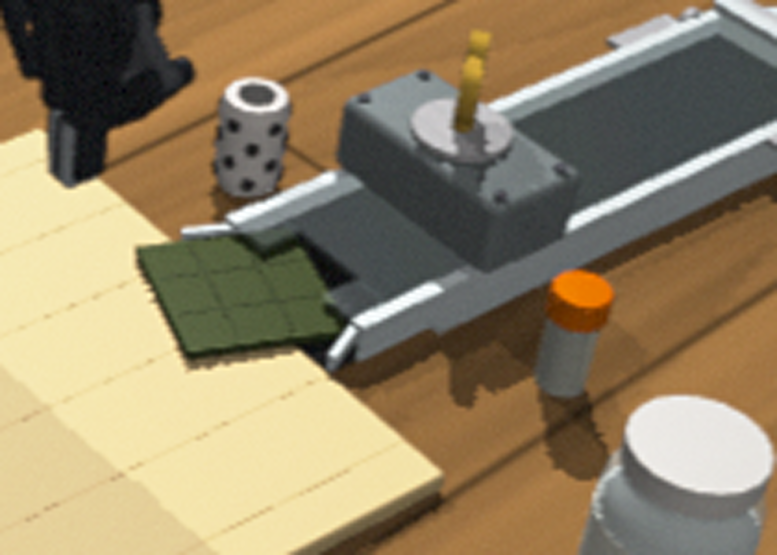

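View pics/p4t.png

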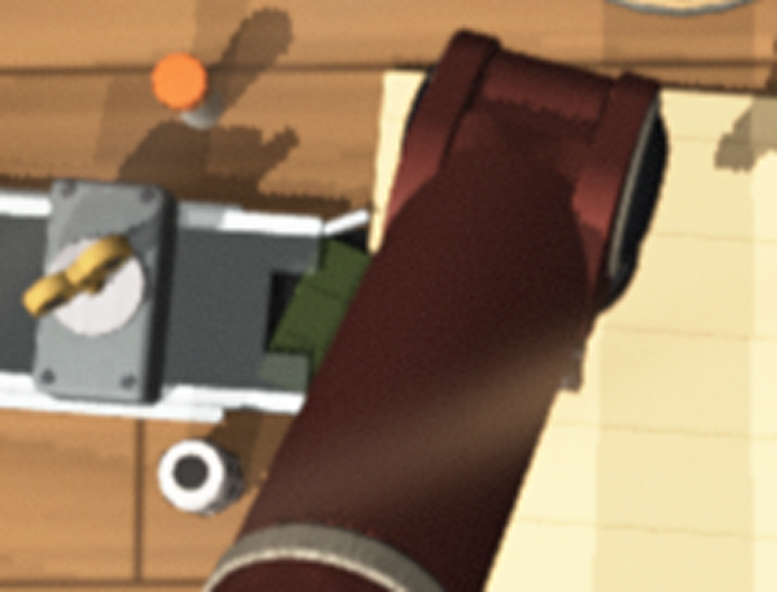

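```bash
python3 - <<'E'
from rob import *
P=[onplane("scene",(340+(x+.5)/3.7-.5,180+(y+.5)/3.7-.5),.0175)[:2] for x,y in [(138,248),(345,332),(190,357)]]
print([W2F(p) for p in P]); c=(P[0]+P[1])/2; print(W2F(c), np.linalg.norm(P[0]-P[1]))
a=np.arctan2(*(P[2]-P[0])[::-1]); print("x-axis angle rel feeder",a-th)
goto(c-[0.002,0],.05,a,.3); goto(c-[.002,0],.022,a,.1)
print(fz()); z,f,_=press(9); print(z,f)
z,l=drag((-.004,-.055),a,z,.02); print(z,l)
z,l=drag((-.004,-.095),th,z,.015); print(z,l,W2F(tip()),arm.read_ft_force())
p=tip(); goto(p[:2],.06,th,.15); goto(F2W(-.1,-.40),.25,th,.3,joint=True)
print(arm.read_time()); look("p5")
E
```

```text
[array([-0.06616366, -0.04657131]), array([0.04637206, 0.00144738]), array([ 0.01819689, -0.07846587])]
[-0.0098958  -0.02256197] 0.12235229620801351
x-axis angle rel feeder -0.36146317512336074
0.44358039581570663
0.016319635941772305 9.771296247132334
0.016319635941772305 [6.1, 6.5]
0.015600567847153848 [5.4, 8.9, 9.5] [-0.00134611 -0.09400017] [ 0.27182557  2.02098821 10.9622304 ]
25.8417
```

View pics/p5_top.png

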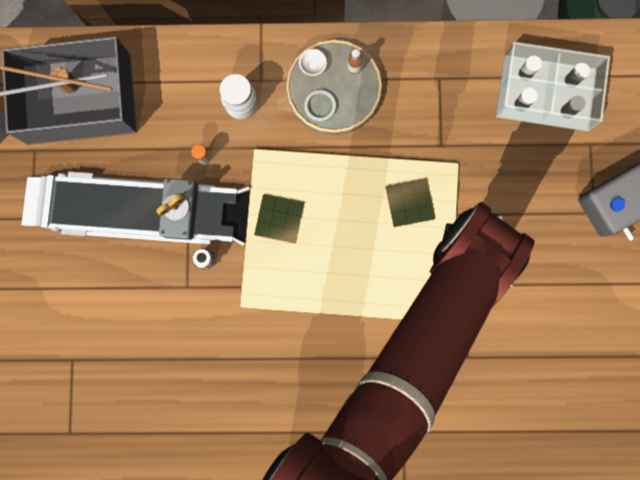

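View pics/p5_scene.png

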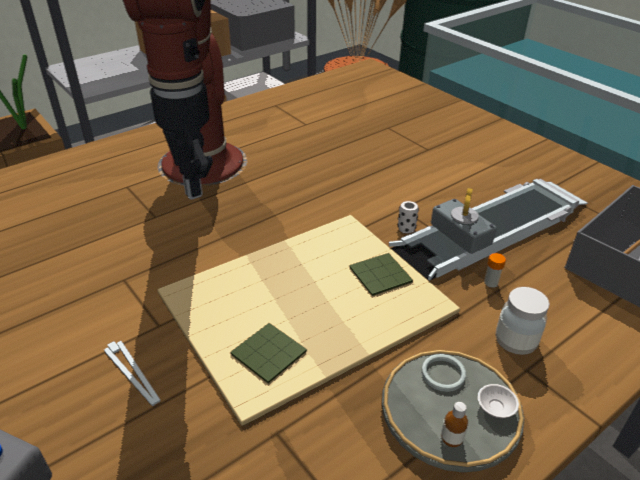

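```bash
python3 - <<'E'
from rob import *
for n in ("scene","top"):
    im=cv2.imread(f"pics/p5_{n}.png"); s,m=slabs(im,n)
    for r in s:
        if r[0][1]>-.3 and .3<r[0][0]<.9: print(n,W2F(r[0]).round(4),r)
im=cv2.imread("pics/p5_top.png")
cv2.imwrite("pics/p5t.png",cv2.resize(im[170:260,190:310],None,fx=6.5,fy=6.5,interpolation=2))
im=cv2.imread("pics/p5_scene.png")
cv2.imwrite("pics/p5s.png",cv2.resize(im[220:310,340:460],None,fx=6.5,fy=6.5,interpolation=2))
E
```

```text
scene [ 0.054  -0.3641] (array([ 0.62283972, -0.21928267]), (89.51908874511719, 89.66572570800781), 10.2536039352417, (232, 324, 73, 58))
scene [ 0.001  -0.0904] (array([0.59129468, 0.0577314 ]), (89.04877471923828, 90.93653106689453), 78.11302947998047, (350, 254, 62, 41))
top [-0.0016 -0.0905] (array([0.58873914, 0.05775944]), (86.02030181884766, 86.00880432128906), 78.1849594116211, (256, 195, 47, 41))
top [ 0.0356 -0.3685] (array([ 0.60411359, -0.22222467]), (54.22559356689453, 86.35892486572266), 10.424952507019043, (392, 194, 42, 32))
```

View pics/p5t.png

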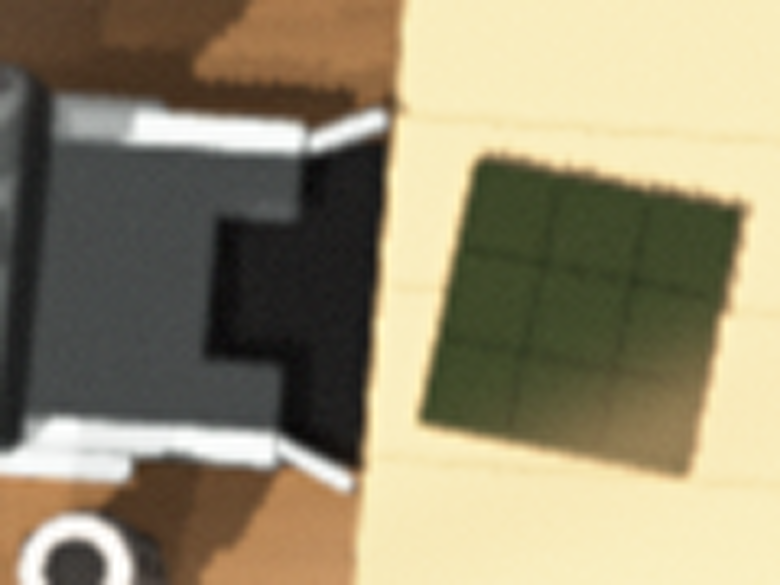

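View pics/p5s.png

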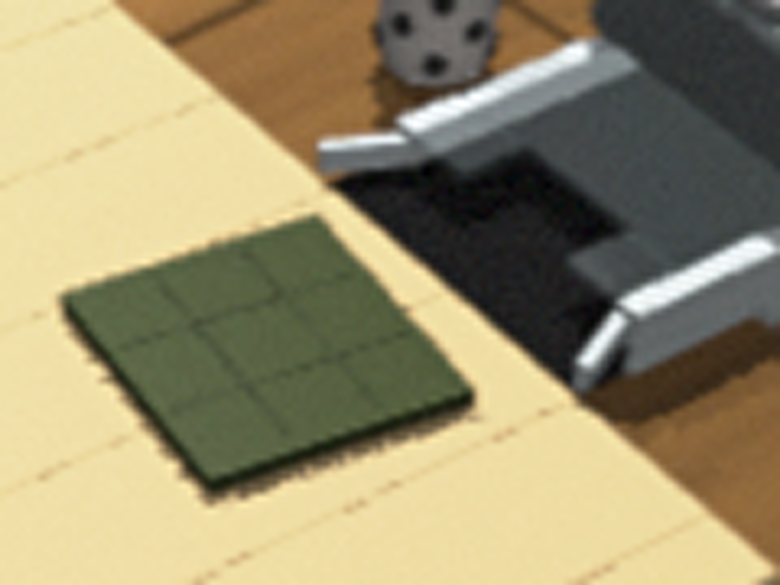

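```bash
python3 - <<'E'
from rob import *
T=lambda x,y:(190+(x+.5)/6.5-.5,170+(y+.5)/6.5-.5)
S=lambda x,y:(340+(x+.5)/6.5-.5,220+(y+.5)/6.5-.5)
def show(n,f,d):
    for k,(x,y,z) in d.items(): print(n,k,(W2F(onplane(n,f(x,y),z))*1000).round(1))
show("top",T,dict(nf1=(300,218,.024),nf2=(285,360,.024),nb1=(217,220,.024),nb2=(207,357,.024),m1=(305,153,.024),m2=(280,435,.024),g1=(387,112,.021),g2=(352,487,.021),be1=(405,5,.012),be2=(357,583,.012),s1=(480,155,.018),s2=(748,205,.018),s3=(688,478,.018),s4=(420,420,.018)))
show("scene",S,dict(nf1=(570,258,.024),nf2=(455,170,.024),nb1=(625,228,.024),nb2=(527,152,.024),m1=(625,300,.024),m2=(405,130,.024),g1=(583,372,.021),g2=(322,150,.021),be1=(115,5,.012),be2=(770,568,.012),s1=(473,395,.018),s2=(212,482,.018),s3=(65,298,.018),s4=(318,215,.018)))
E
```

```text
top nf1 [22.7  2.1]
top nf2 [-23.9   3. ]
top nb1 [20.3 29. ]
top nb2 [-24.7  28.3]
top m1 [44.2  2.3]
top m2 [-48.4   2.5]
top g1 [ 60.1 -22.7]
top g2 [-63.3 -21.7]
top be1 [ 97.9 -24.3]
top be2 [-93.5 -24.5]
top s1 [ 48.5 -53.8]
top s2 [  37.9 -142.4]
top s3 [ -52.6 -129.6]
top s4 [-39.7 -41.4]
scene nf1 [23.3  6.6]
scene nf2 [-27.3   4.8]
scene nb1 [21.7 30. ]
scene nb2 [-22.2  29.4]
scene m1 [46.5  7.4]
scene m2 [-50.9   4.6]
scene g1 [ 61.4 -21.7]
scene g2 [-59.8 -20.9]
scene be1 [-164.9  -22.6]
scene be2 [143.4 -24.8]
scene s1 [ 49.4 -52.6]
scene s2 [  37.7 -138. ]
scene s3 [ -48.6 -126.7]
scene s4 [-38.4 -39.2]
```

```bash
sed -i 's/^th=-0.078/th=-0.079/; s/^O=.*/O=0.5827*ex+0.196*ey/' rob.py; cat >> rob.py <<'E'
SC_OFF=np.array([0.0008,0.0])  # scene-camera x of feeder centre minus O (m)
def scene_slab(name,ylo=-.13):
    im=snapshot("scene"); cv2.imwrite(f"pics/{name}.png",im); s,m=slabs(im,"scene"); out=[]
    for r in s:
        if -.35<r[0][1] and .3<r[0][0]<.9:
            a=(r[2]+45)%90-45
            out.append((W2F(r[0])*1000).round(1).tolist()+[round(a-np.degrees(th),1),np.round(r[1],0).tolist()])
    return out
E
python3 - <<'E'
from rob import *
a=th-.129; c=F2W(.0005,-.0925)
goto(F2W(.0005,-.0925),.06,a,.3,joint=True); goto(c,.023,a,.1)
z,f,_=press(9); print(z,f,W2F(tip()))
z,l=drag((0.000,-.078),th,z,.01); print(z,l)
arm.pause(.2); print(W2F(tip()),yaw_now()-th,arm.read_ft_force(),arm.read_time()); print(scene_slab("p6"))
E
```

```text
0.01589157246661871 10.66742713626104 [ 0.00095422 -0.09316784]
0.01589157246661871 [8.6, 8.0]
[ 0.00205435 -0.07973956] -0.0011180031521168254 [-0.55511378 -2.14414506  9.50304506] 32.2083
[[55.6, -365.6, np.float64(14.8), [90.0, 89.0]], [4.2, -79.2, np.float64(-4.8), [88.0, 90.0]]]
```

View pics/p6.png

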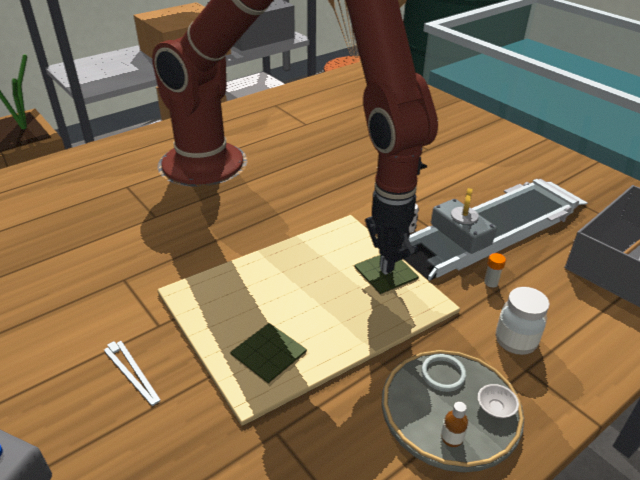

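```bash
cat >> rob.py <<'E'
def servo(target_yF,z,name,n=4,tolx=.001,tola=1.0):
    """hold pressed; correct slab x and angle (scene view) by moving tip"""
    cx=W2F(tip())[0]; y=W2F(tip())[1]; cyaw=yaw_now()
    for k in range(n):
        s=[q for q in scene_slab(f"{name}_{k}") if abs(q[0])<60 and q[1]>-200]
        s=max(s,key=lambda q:q[1]); ex_=s[0]/1000-SC_OFF[0]; ea=s[2]
        print("slab",s,"tip",(W2F(tip())*1000).round(1),"yaw",round(yaw_now()-th,3),"f",round(fz()-F0,1))
        if abs(ex_)<tolx and abs(ea)<tola: break
        cyaw-=np.radians(ea)*1.2; cx-=ex_
        goto(F2W(cx,y),z,cyaw,.03); arm.pause(.1)
    return z
E
python3 - <<'E'
from rob import *
z=.0155
servo(None,z,"p7"); print(arm.read_time())
E
```

```text
slab [3.8, -79.6, np.float64(-3.5), [89.0, 89.0]] tip [  2.1 -79.7] yaw -0.001 f 7.8
slab [3.7, -79.9, np.float64(-3.4), [89.0, 89.0]] tip [  2. -80.] yaw 0.072 f 8.7
slab [2.5, -79.9, np.float64(-2.9), [89.0, 89.0]] tip [  0.1 -79.9] yaw 0.143 f 7.6
slab [1.6, -79.9, np.float64(-2.6), [89.0, 89.0]] tip [ -1.2 -79.9] yaw 0.204 f 6.1
33.8583
```

```bash
python3 - <<'E'
from rob import *
p=tip(); goto(p[:2],.045,th,.15)
arm.move_gripper(0.45,30); print(arm.read_opening())
c=F2W(.0012,-.079); a=th-.05
goto(c,.03,a,.1); z0=tip()[2]
z,f,_=press(9,zmin=0.0); print("z",z,f,W2F(tip()))
servo(None,z,"p8",n=5); print(arm.read_time(),arm.read_ft_force(),arm.read_wrist_torque())
E
```

```text
0.44600948807797025
z 0.014832702202581621 12.189583132932611 [ 0.00062756 -0.07899835]
slab [1.6, -79.5, np.float64(-3.6), [89.0, 89.0]] tip [  0.6 -79. ] yaw -0.049 f 11.1
slab [1.1, -79.7, np.float64(-1.4), [88.0, 89.0]] tip [  0.9 -78.4] yaw 0.026 f 8.2
slab [1.3, -79.8, np.float64(-1.1), [88.0, 89.0]] tip [  0.8 -77.9] yaw 0.056 f 8.8
slab [0.9, -80.1, np.float64(-0.5), [88.0, 90.0]] tip [  0.8 -77.5] yaw 0.079 f 7.2
43.4667 [-0.08854322  1.2028161   8.64263103] [ 0.34814069  0.18752375 -0.06790335]
```

```bash
python3 - <<'E'
from rob import *
y=yaw_now(); z=.0146
z,l=drag((.0008,-.040),y,z,.02); print(z,l,arm.read_ft_force()); print(scene_slab("p9a"), W2F(tip()))
z,l=drag((.0008,-.016),y,z-.0003,.012); print(z,l,arm.read_ft_force()); print(scene_slab("p9b"),W2F(tip()),arm.read_time())
im=cv2.imread("pics/p9b.png")[180:330,340:550]; cv2.imwrite("pics/p9c.png",cv2.resize(im,None,fx=3.7,fy=3.7,interpolation=2))
E
```

```text
0.0146 [8.5, 9.0] [ 0.27766995 -2.5358692  10.46100093]
[[55.1, -365.7, np.float64(14.5), [90.0, 89.0]], [2.9, -48.2, np.float64(-11.9), [92.0, 96.0]]] [ 0.00314193 -0.04131015]
0.0143 [11.5, 12.4, 11.6] [-2.52395604 -6.20650083 13.12559758]
[[54.9, -365.1, np.float64(15.0), [90.0, 90.0]], [-1.9, -35.3, np.float64(-22.4), [91.0, 92.0]]] [ 0.00205134 -0.02058921] 45.3833
```

View pics/p9c.png

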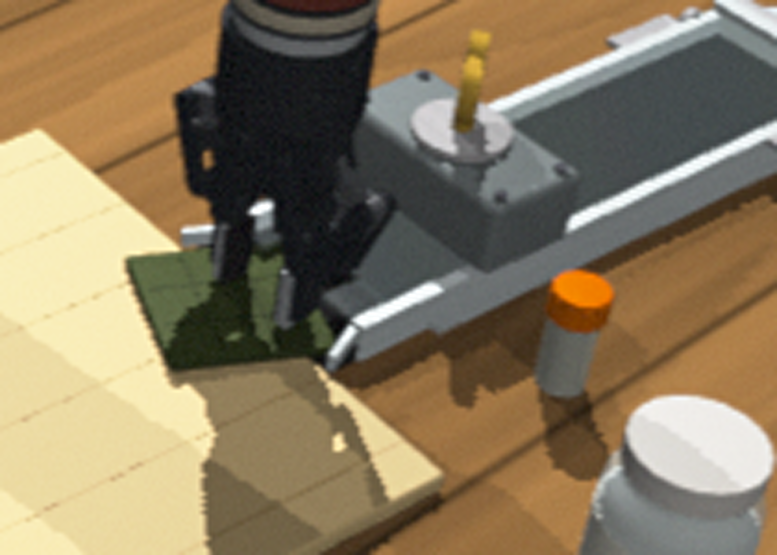

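```bash
python3 - <<'E'
from rob import *
z=.0143; y0=yaw_now()
z,l=drag((.001,-.075),y0,z,.03); print(z,l)
print(scene_slab("p10a"))
a=np.radians(22)
goto(F2W(.001,-.077),z,y0+a/2,.03);goto(F2W(.001,-.077),z,y0+a,.03)
print(scene_slab("p10b"),W2F(tip()),fz()-F0,arm.read_time())
E
```

```text
0.0143 [9.5, 9.2]
[[55.6, -365.4, np.float64(14.8), [90.0, 89.0]], [2.0, -82.7, np.float64(-7.8), [88.0, 90.0]]]
[[57.2, -373.0, np.float64(14.3), [90.0, 74.0]], [1.7, -84.8, np.float64(-6.2), [88.0, 91.0]]] [ 0.00249606 -0.0731551 ] 9.637751487249162 47.45
```

```bash
cat >> rob.py <<'E'
def behind(s,zc,gap=.008,zup=.045):
    """s: slab [x_mm,y_mm,deg] from scene in F. put open fingers behind its rear edge"""
    x=s[0]/1000-SC_OFF[0]; y=s[1]/1000; a=np.radians(s[2]); n=np.array([-np.sin(a),np.cos(a)])
    q=np.array([x,y])-n*(.045+.011+gap)
    goto(F2W(*q),zup,th+a,.25); goto(F2W(*q),zc,th+a,.1); return q,n,a
E
python3 - <<'E'
from rob import *
p=tip(); goto(p[:2],.045,th-.1,.1)
s=[q for q in scene_slab("p11") if q[1]>-200][0]; print(s)
q,n,a=behind(s,.0138)
print(q,tip(),arm.read_ft_force(),arm.read_time())
goto(F2W(*(q+n*.012)),.0138,th+a,.05); print(scene_slab("p11b"),arm.read_ft_force())
im=cv2.imread("pics/p11b.png")[180:330,320:530]; cv2.imwrite("pics/p11c.png",cv2.resize(im,None,fx=3.7,fy=3.7,interpolation=2))
E
```

```text
[0.7, -84.2, np.float64(-6.4), [89.0, 93.0]]
[-0.00723401 -0.14780115] [0.57734181 0.00351273 0.01331928] [ 0.56326311 -0.267467    0.45236342] 49.1167
[[57.4, -372.7, np.float64(14.6), [90.0, 74.0]], [2.5, -77.6, np.float64(-9.7), [88.0, 93.0]]] [-0.56662496  0.45501744  0.40091522]
```

View pics/p11c.png

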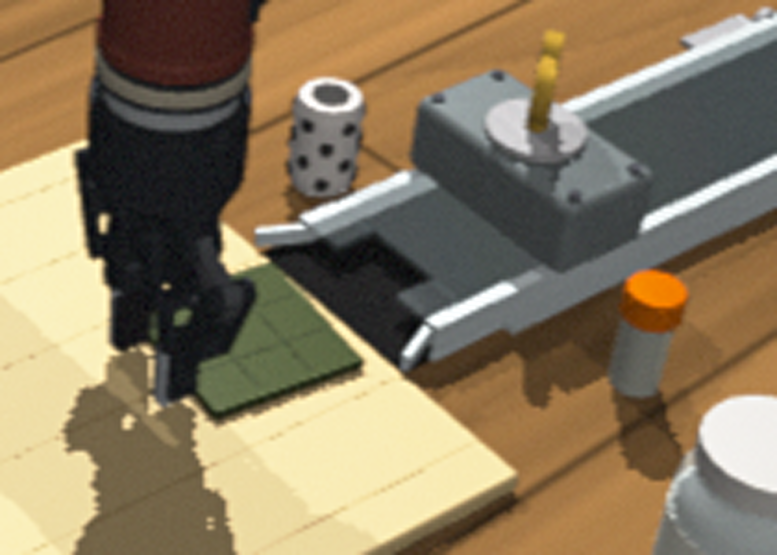

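```bash
python3 - <<'E'
from rob import *
zc=.0138
p=W2F(tip()); y0=yaw_now()
tgt=np.array([0,-.115])
for a in (.34,.67,1): goto(F2W(*(p+(tgt-p)*a)),zc,y0+(th-y0)*a,.04)
print(W2F(tip()),yaw_now()-th,tip()[2],arm.read_ft_force()); print(scene_slab("p12"))
im=cv2.imread("pics/p12.png")[180:330,340:550]; cv2.imwrite("pics/p12c.png",cv2.resize(im,None,fx=3.7,fy=3.7,interpolation=2))
E
```

```text
[ 5.84197236e-05 -1.14370974e-01] 0.0009164442504785292 0.013771260306620986 [-0.6731748  -0.09537892 -0.16647154]
[[55.3, -366.3, np.float64(14.8), [90.0, 87.0]], [20.8, -40.6, np.float64(38.6), [70.0, 126.0]]]
```

View pics/p12c.png

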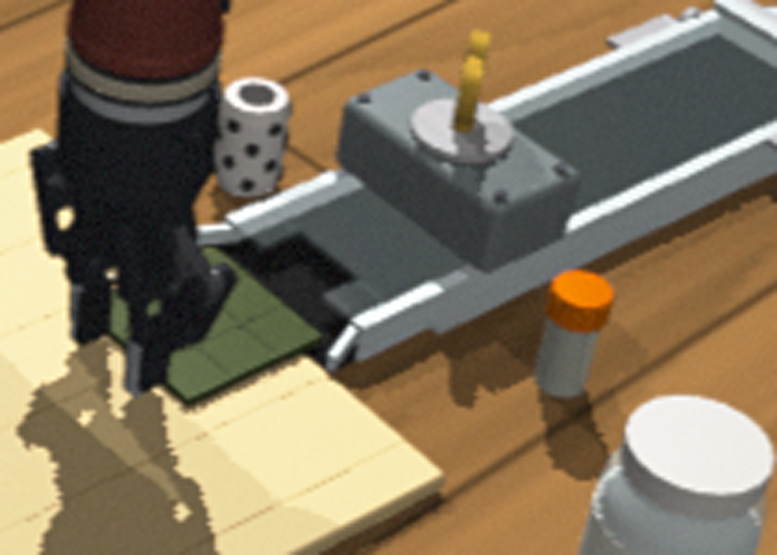

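```bash
python3 - <<'E'
from rob import *
zc=.0138
for y in (-.10,-.085,-.07,-.055,-.04,-.028,-.018,-.0145):
    goto(F2W(0,y),zc,th,.05); f=np.array(arm.read_ft_force()); print(y,(W2F(tip())*1000).round(1),f.round(1))
    if np.abs(f).max()>12: break
print(arm.read_time(),scene_slab("p13"))
im=cv2.imread("pics/p13.png")[180:330,340:550]; cv2.imwrite("pics/p13c.png",cv2.resize(im,None,fx=3.7,fy=3.7,interpolation=2))
E
```

```text
-0.1 [ -0.1 -99.2] [-0.7  0.4  0.2]
-0.085 [ -0.1 -84.3] [0.1 0.5 0.4]
-0.07 [ -0.1 -69.3] [0.1 0.8 0.5]
-0.055 [ -0.1 -54.3] [0.3 0.1 0.2]
-0.04 [ -0.1 -39.3] [0.3 1.1 0.5]
-0.028 [ -0.1 -27.3] [0.3 0.3 0.4]
-0.018 [ -0.1 -17.2] [-0.2 -0.5 -0.2]
-0.0145 [ -0.  -14.2] [ 0.7  0.9 -0.7]
53.8417 [[54.9, -365.2, np.float64(15.1), [90.0, 90.0]]]
```

View pics/p13c.png

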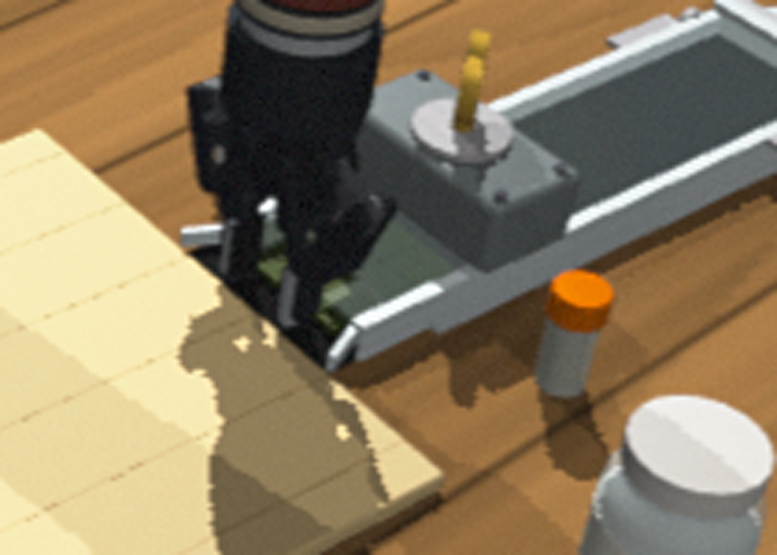

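```bash
python3 - <<'E'
from rob import *
zc=.0138
goto(F2W(0,-.03),zc,th,.1); goto(F2W(0,-.06),.05,th,.2)
s=[q for q in scene_slab("p14") if q[1]<-200][0]; print(s)
q,n,a=behind(s,zc); print(q,a,(W2F(tip())*1000).round(1),arm.read_ft_force())
goto(F2W(*(q+n*.012)),zc,th+a,.05)
goto(F2W(*(q+n*.09)),zc,th+a,.06)
print((W2F(tip())*1000).round(1),arm.read_ft_force(),arm.read_time(),scene_slab("p14b"))
im=cv2.imread("pics/p14b.png")[200:420,200:500]; cv2.imwrite("pics/p14c.png",cv2.resize(im,None,fx=2.6,fy=2.6,interpolation=2))
E
```

```text
[55.3, -365.5, np.float64(15.1), [90.0, 89.0]]
[ 0.07117229 -0.42729025] 0.26354471705114374 [  70.9 -426.8] [ 0.54772613 -0.08695381  0.30866054]
[  47.6 -340.9] [ 0.48380954 -0.40457241 -0.12246919] 58.5833 [[49.5, -266.4, np.float64(-33.7), [66.0, 121.0]]]
```

View pics/p14c.png

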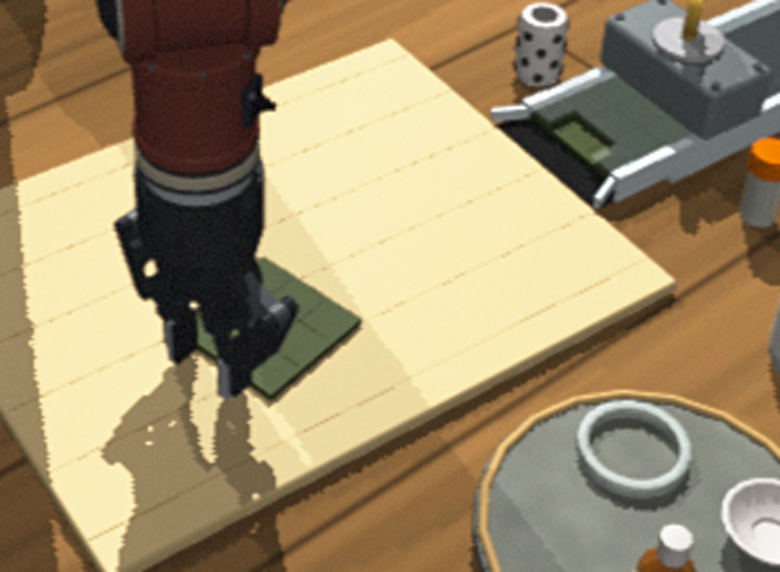

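```bash
python3 - <<'E'
from rob import *
zc=.0138
p=W2F(tip()); y0=yaw_now(); a=y0-th; n=np.array([-np.sin(a),np.cos(a)])
d=(p[0]-.0226)/np.sin(a); q=p+n*d; goto(F2W(*q),zc,y0,.06); print(q)
t=np.array([0,-.18])
for k in range(1,7):
    f=k/6; goto(F2W(*(q+(t-q)*f)),zc,y0+(th-y0)*f,.04)
goto(F2W(0,-.135),zc,th,.06)
print((W2F(tip())*1000).round(1),arm.read_ft_force(),arm.read_time(),scene_slab("p15"))
im=cv2.imread("pics/p15.png")[180:330,320:530]; cv2.imwrite("pics/p15c.png",cv2.resize(im,None,fx=3.7,fy=3.7,interpolation=2))
E
```

```text
[ 0.0226    -0.2478859]
[-1.000e-01 -1.354e+02] [-0.30091931 -0.73331605 -0.29203141] 63.9833 [[12.8, -78.7, np.float64(1.4), [90.0, 70.0]]]
```

View pics/p15c.png

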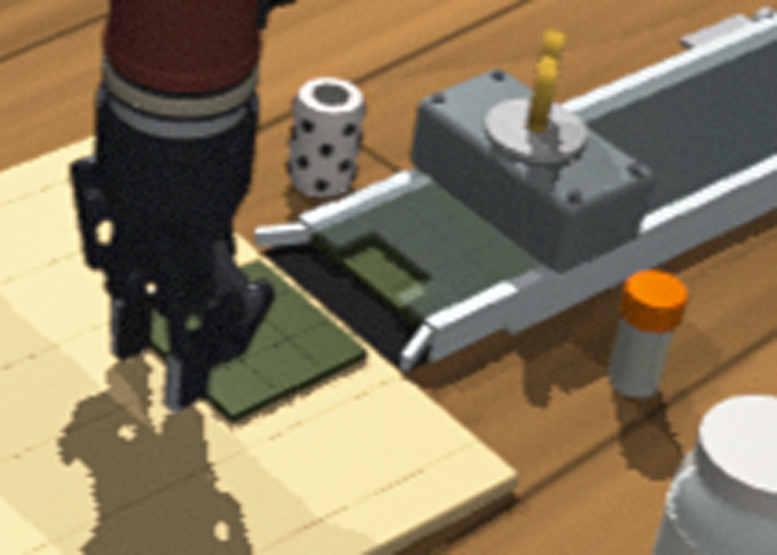

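```bash
python3 - <<'E'
from rob import *
for x,y in [(233,415),(365,352),(262,264)]: print((W2F(onplane("scene",(320+(x+.5)/3.7-.5,180+(y+.5)/3.7-.5),.018))*1000-[.8,0]).round(1))
E
```

```text
[  44.3 -120.2]
[ 43.8 -34.2]
[-40.1 -34.2]
```

Aligned within about 2 mm of centre; push on into the slot.

```bash
python3 - <<'E'
from rob import *
zc=.0138
for y in (-.115,-.10,-.085,-.07,-.055,-.04,-.028,-.018,-.0145):
    goto(F2W(0,y),zc,th,.05); f=np.array(arm.read_ft_force()); print(y,(W2F(tip())*1000).round(1),f.round(1))
    if np.abs(f).max()>12: break
# back off, shut, notch push
goto(F2W(0,-.03),zc,th,.1); goto(F2W(0,-.03),.03,th,.1); arm.move_gripper(0,30)
zs=.0148
goto(F2W(0,-.03),zs,th,.1)
for y in (-.015,-.008,-.003,.0,.003):
    goto(F2W(0,y),zs,th,.03); f=np.array(arm.read_ft_force()); print(y,(W2F(tip())*1000).round(1),tip()[2],f.round(1))
    if np.abs(f).max()>12: break
goto(F2W(0,-.04),zs,th,.1);goto(F2W(0,-.06),.05,th,.2); goto(F2W(-.1,-.30),.2,th,joint=True)
look("p16"); print(arm.read_time())
im=cv2.imread("pics/p16_scene.png")[180:330,340:550]; cv2.imwrite("pics/p16s.png",cv2.resize(im,None,fx=3.7,fy=3.7,interpolation=2))
im=cv2.imread("pics/p16_top.png")[170:260,150:270]; cv2.imwrite("pics/p16t.png",cv2.resize(im,None,fx=6.5,fy=6.5,interpolation=2))
E
```

```text
-0.115 [-1.000e-01 -1.145e+02] [-0.9  0.2  0.2]
-0.1 [ -0.1 -99.3] [ 0.2 -0.8  1.2]
-0.085 [ -0.1 -84.2] [-0.6  0.6  0.3]
-0.07 [ -0.1 -69.2] [-0.3  0.4 -0.3]
-0.055 [ -0.1 -54.2] [ 0.1  0.2 -0.6]
-0.04 [ -0.2 -39.2] [ 0.  -0.   0.6]
-0.028 [ -0.1 -27.2] [ 0.6 -0.2  0.4]
-0.018 [ -0.1 -17.1] [ 0.5  0.4 -0.2]
-0.0145 [ -0.  -14.2] [0.3 0.4 0.5]
-0.015 [ -0.  -14.9] 0.014848626155330544 [-0.5  0.1  0.3]
-0.008 [-0.  -7.5] 0.01478900654704271 [-0.5  0.6  0.3]
-0.003 [-0.  -2.5] 0.014794711872850475 [0.1 0.3 0.3]
0.0 [-0.   0.4] 0.01480254677626558 [ 0.1 -0.8 -0. ]
0.003 [-0.   3.4] 0.01479195559332136 [ 0.1 -0.6  0.1]
73.225
```

View pics/p16s.png

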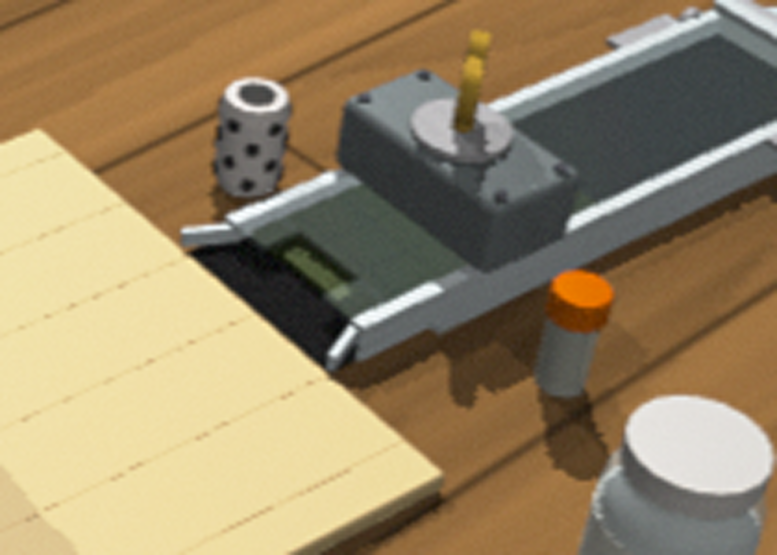

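View pics/p16t.png

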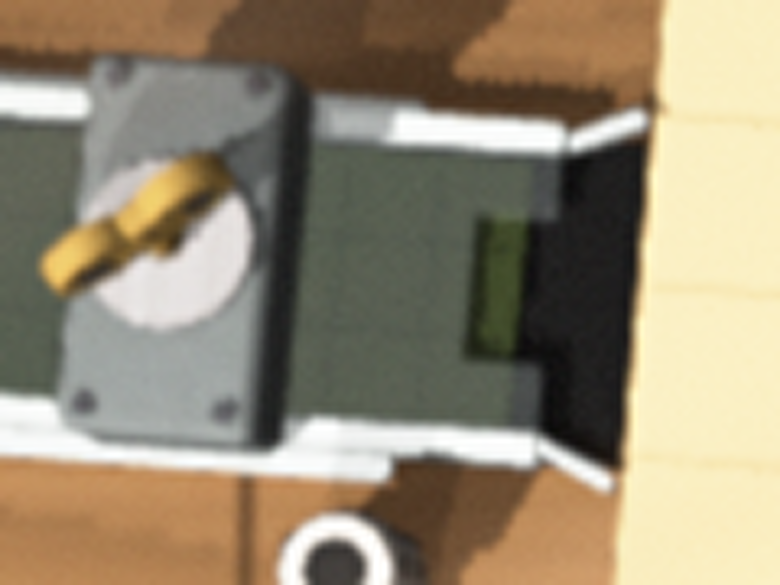

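View pics/p16_top.png

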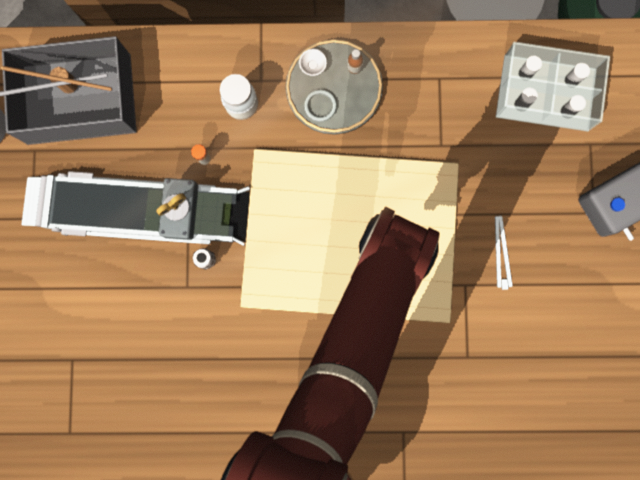

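```bash
cat >> rob.py <<'E'
def key_angle(name=None,n="top"):
    im=snapshot(n)
    if name: cv2.imwrite(f"pics/{name}.png",im)
    hsv=cv2.cvtColor(im,cv2.COLOR_BGR2HSV)
    u,v=proj(n,[*F2W(0,.112),.107]).astype(int)
    m=cv2.inRange(hsv,(15,120,60),(32,255,255)); k=np.zeros_like(m); k[v-28:v+28,u-28:u+28]=m[v-28:v+28,u-28:u+28]
    c=cv2.findContours(k,cv2.RETR_EXTERNAL,cv2.CHAIN_APPROX_NONE)[0]
    c=max(c,key=cv2.contourArea)
    P=np.array([W2F(onplane(n,p[0],.115)) for p in c])*1000
    (cx,cy),(w,h),a=cv2.minAreaRect(P.astype(np.float32))
    if w<h: a+=90
    return (cx,cy),(w,h),-((a+90)%180-90), (u,v), len(c)
E
python3 - <<'E'
from rob import *
print(key_angle("k0")); print(key_angle("k0s","scene"))
E
```

```text
((-3.33590030670166, 112.03343200683594), (19.746219635009766, 61.75069808959961), 52.411258697509766, (np.int64(172), np.int64(203)), 64)
((-15.729872703552246, 126.14383697509766), (112.55439758300781, 161.0325164794922), 42.252933502197266, (np.int64(465), np.int64(201)), 184)
```

```bash
cat >> rob.py <<'E'
KC=np.array([-0.0005,.112]); KZ=.109-.054+.0  # grasp z .109
def kgoto(yaw,up=0.0,v=.1,joint=False):
    xy=F2W(*KC); p=[xy[0],xy[1],.109+.054+up]
    if joint: arm.movep(p,down(yaw))
    else: arm.line_to(p,v,down(yaw))
def turn(y_from,y_to,dy=.2,lim=.7):
    n=int(np.ceil(abs(y_to-y_from)/dy))
    for i in range(1,n+1):
        y=y_from+(y_to-y_from)*i/n
        kgoto(y); t=np.array(arm.read_wrist_torque()); 
        print(round(y,2),"tz",t[2].round(3),"op",round(arm.read_opening(),3),end="; ")
        if abs(t[2])>lim: print("STOP"); break
    print(); return y
E
python3 - <<'E'
from rob import *
arm.move_gripper(1.0)
y=th-.905+np.pi/2
goto(F2W(-.05,-.02),.2,y,joint=True)
kgoto(y,.06,joint=True); look("k1")
kgoto(y); print(arm.read_ft_force(),arm.read_wrist_torque(),arm.read_time())
arm.move_gripper(0.0,60); print(arm.read_opening(),arm.read_ft_force(),arm.read_wrist_torque(),arm.read_time())
look("k2")
im=cv2.imread("pics/k2_scene.png")[120:300,340:580]; cv2.imwrite("pics/k2c.png",cv2.resize(im,None,fx=3.2,fy=3.2,interpolation=2))
E
```

```text
[-0.14098247  0.72213417  1.35496011] [-0.04783994  0.0300669  -0.02961076] 76.7083
0.10484851498149426 [ 3.8274083   2.24465919 -1.04367478] [ 0.45392641 -0.7004432   0.09383937] 77.3833
```

View pics/k2c.png

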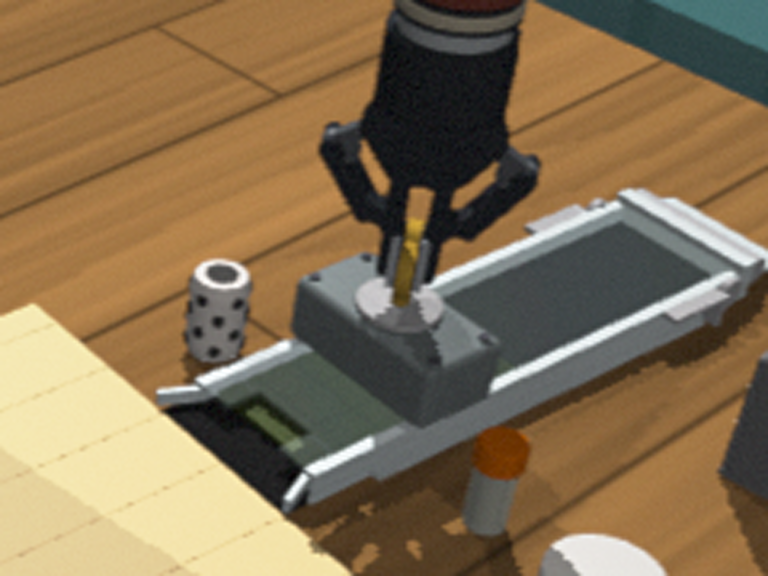

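```bash
python3 - <<'E'
from rob import *
y0=yaw_now(); print(y0)
y=turn(y0,y0-1.7); print(arm.read_ft_force(),arm.read_time(),arm.read_joint_positions())
look("k3"); 
E
```

```text
0.5873853528484861
0.4 tz -0.121 op 0.105; 0.21 tz -0.164 op 0.106; 0.02 tz -0.106 op 0.105; -0.17 tz -0.118 op 0.105; -0.36 tz -0.062 op 0.105; -0.55 tz -0.124 op 0.108; -0.73 tz -0.061 op 0.103; -0.92 tz -0.072 op 0.106; -1.11 tz -0.081 op 0.106; 
[-1.17131786  4.41883574  8.14043032] 80.5583 [-0.76558206  0.84827712  0.59784542  1.55406307 -0.56516841  0.92109084
 -1.08319717]
```

```bash
python3 - <<'E'
from rob import *
y=yaw_now(); arm.move_gripper(1.0); kgoto(y,.05,.15)
y2=y+np.pi; kgoto(y2,.05,joint=True)
print(key_angle("k4"),y,y2,arm.read_joint_positions(),arm.read_time())
look("k4")
im=cv2.imread("pics/k4_scene.png")[120:300,340:580]; cv2.imwrite("pics/k4c.png",cv2.resize(im,None,fx=3.2,fy=3.2,interpolation=2))
E
```

```text
((-7.068473815917969, 108.70809936523438), (46.776092529296875, 10.305878639221191), -29.111896514892578, (np.int64(172), np.int64(203)), 45) -1.108681339286924 2.0329113143028694 [-0.3157873   0.72587782 -0.22289689  1.49673661  0.18276902  0.9399605
  1.44033034] 84.1
```

View pics/k4c.png

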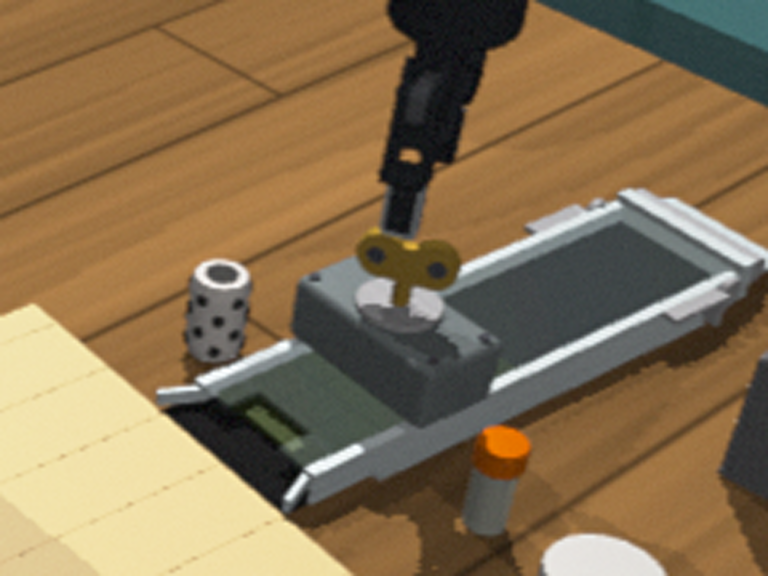

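View pics/k4.png

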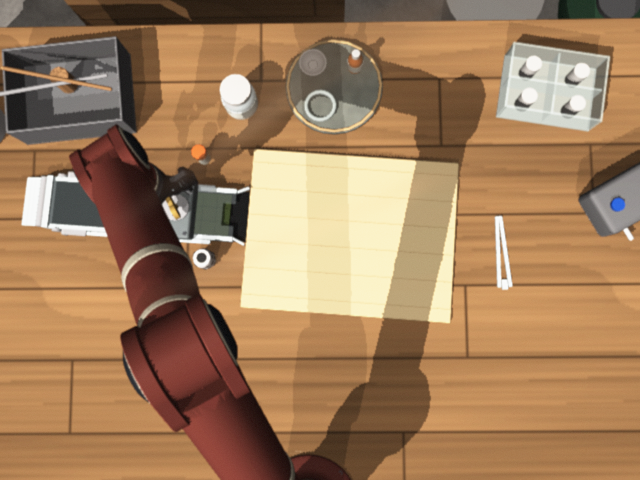

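```bash
python3 - <<'E'
from rob import *
y=2.0329; kgoto(y); arm.move_gripper(0.0,60); print(arm.read_opening(),arm.read_ft_force())
y=turn(y,y-2.9,dy=.3); print(arm.read_ft_force(),arm.read_time())
arm.move_gripper(1.0); kgoto(y,.05,.15); y2=y+2*np.pi/2; kgoto(y2,.05,joint=True)
print(y,y2,key_angle("k5"),arm.read_time())
E
```

```text
0.10864706793811339 [-2.62214833  3.18583519  2.44076383]
1.74 tz -0.127 op 0.104; 1.45 tz -0.133 op 0.106; 1.16 tz -0.078 op 0.107; 0.87 tz -0.046 op 0.104; 0.58 tz -0.097 op 0.104; 0.29 tz -0.078 op 0.103; 0.0 tz -0.108 op 0.107; -0.29 tz -0.058 op 0.107; -0.58 tz -0.067 op 0.104; -0.87 tz -0.029 op 0.101; 
[ 1.47251546  5.69793988 -1.66778065] 89.9417
-0.8670999999999998 2.2744926535897934 ((-6.314286231994629, 106.80455017089844), (45.7687873840332, 9.185835838317871), -43.986549377441406, (np.int64(172), np.int64(203)), 40) 93.3833
```

```bash
python3 - <<'E'
from rob import *
y=2.2745; kgoto(y); arm.move_gripper(0.0,60); print(arm.read_opening(),arm.read_ft_force(),arm.read_wrist_torque())
y=turn(y,y-.74,dy=.08,lim=.5); print(yaw_now(),arm.read_ft_force(),arm.read_time())
look("k6"); arm.move_gripper(1.0); yy=yaw_now(); kgoto(yy,.06,.15)
goto(F2W(-.05,-.05),.22,th,joint=True); goto(F2W(-.1,-.30),.22,th,joint=True)
arm.pause(.3)
print(key_angle("k7"),arm.read_time()); look("k8")
for n,r in(("top",(150,270,130,300)),("scene",(120,300,340,580))):
    im=cv2.imread(f"pics/k8_{n}.png")[r[0]:r[1],r[2]:r[3]]; cv2.imwrite(f"pics/k8{n}c.png",cv2.resize(im,None,fx=3.2,fy=3.2,interpolation=2))
E
```

```text
0.10114652571628313 [-4.0110887   3.0054208   2.63287489] [0.54730597 0.77725607 0.04100558]
2.2 tz -0.024 op 0.105; 2.13 tz -0.008 op 0.106; 2.05 tz 0.029 op 0.102; 1.98 tz -0.041 op 0.105; 1.9 tz -0.028 op 0.106; 1.83 tz 0.009 op 0.108; 1.76 tz -0.025 op 0.105; 1.68 tz -0.056 op 0.108; 1.61 tz -0.022 op 0.106; 1.53 tz 0.728 op 0.104; STOP

1.5425044738370026 [-4.12952355  3.94721947  3.30875665] 97.2083
((-2.727964401245117, 113.15594482421875), (58.041709899902344, 11.463000297546387), -8.090834617614746, (np.int64(172), np.int64(203)), 64) 100.9833
```

View pics/k8topc.png

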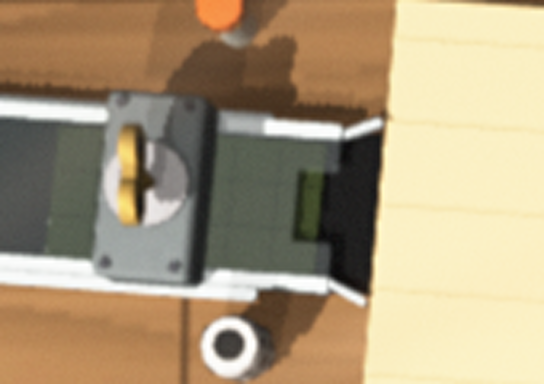

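View pics/k8scenec.png

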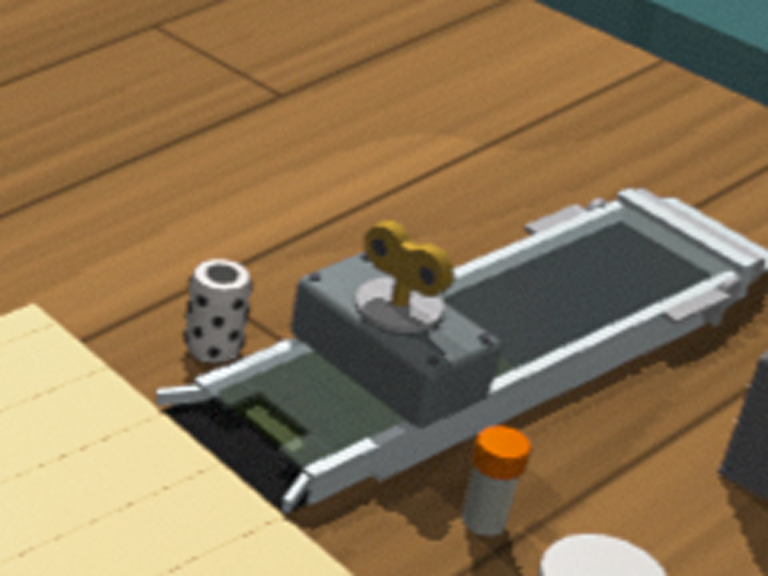

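```bash
python3 - <<'E'
from rob import *
from station import ticket
print(key_angle("k9")[2],arm.read_time()); print(ticket.finish_job())
E
```

```text
-8.202771186828613 101.1333
the job is handed in; nothing more can be done
None
```

I loaded both slabs that were on the board into the feeder and wound the key to its stop, then handed the job in at about 101 s. No verdict is reported back.

- **Slabs:** In the last pictures both slabs lie in the tunnel, and the outer slab's edge is about 12 mm inside the mouth. The hide, vial and tweezers looked unmoved.
- **How they went in:** Dragging with the fingertips pressed on top let the first slab twist against the mouth guides twice. I pulled it back each time and pushed both slabs in flat from behind, using the part-open fingertips on the rear edge. The last bit was pushed through the thumb notch with the fingers shut.
- **Key:** I wound it in three part turns until the wrist torque jumped to 0.73 N m at the stop, then let go. After release, two camera checks put the key at about 6.14 rad. That is above the 5.9 needed and roughly 0.06 below the nominal 6.2 stop, which is within what I'd expect from the image measurement.
- **Camera disagreement:** The two cameras disagreed by about 2–5 mm across the feeder, so I used a centre between them. The push-in forces stayed under about 1.5 N.

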